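# Lock a levelling foot of the bench scale with its jam nut

### The arm

A 7-joint arm with a two-finger parallel gripper is mounted at the origin on the work surface. World frame = base frame: x ahead of the robot, y to its left, z up, the work surface at z = 0. Lengths are in m, angles in rad, forces in N, time in s.
With the tool pointing down it reaches from about 0.425 to 1.025 m from the base axis. Payload 9.4 kg.
Tool frame: the origin (TCP) lies on the centre line of the jaws, within the pads' length; the fingertips stand robot.tip_reach ahead of it and the grasp point (between the pads) lies 3 mm ahead of it (robot.tip_reach is the distance from the TCP to the fingertips, in m); z points along the fingers, y is the direction in which the jaws open and shut (so a half turn about z gives the same grasp; the last joint's range is limited). The gripper opens to 85 mm and grips with 20 to 120 N. Pads are 22 mm wide; open, the fingers measure 114 mm over their backs; the gripper's body (76 mm by 85 mm) begins 54 mm behind the grasp point. The pads swing forward as they close: fully open they stand 13 mm farther back than shut.
Start: joints at [1.035, 0.599, -0.003, 1.599, 0.002, 0.943, -0.08], TCP at [0.321, -0.65, 0.253] pointing down, gripper open.
Joint ranges: [-2.57, 2.57], [-0.35, 1.97], [-1.29, 1.29], [0.11, 2.56], [-1.05, 4.19], [0.11, 1.86], [-2.63, 2.63]. Speed limits (rad/s): [2.22, 2.22, 3.01, 3.01, 3.14, 3.14, 3.14].

### API

Orientations are given as a unit quaternion [w, x, y, z].
In Python, from station import robot gives the robot as it stands.
- The arm moves only by the tool step_arm, never from a script. Its argument "commands" is a list of rows, each a list of 7 numbers: the shift along the tool's x, y, z in m, then the turn, a rotation vector about the tool's x, y, z in degrees, then the finger opening in m, from 0 to 0.0854. A call has 1 to 20 rows; each row shifts and turns the pose as measured when the row begins, along the tool's axes as they then stand; what a row does not reach is not made up. A row lasts 1/10 s, in which the tool goes at most 50 mm and 8.59 degrees, less where a joint would pass 70% of its speed; a pose out of reach is approached as far as the arm can. A call with a gripper value outside its range is refused whole. The fingers move at their own pace and stop on an object; "grip_force" is the grip in N (left out, the last holds). Time passes only in rows, so rows that do not move let the fingers close. It gives the time, the measured TCP pose, the force and the opening at its end, in the units of the state.
- robot.sense(): the state, without advancing time (a new reading comes with each control period).
- robot.get_image(name): name is "scene" or "top" or "wrist"; returns (picture, depth): 420x560x3 uint8, blue, green, red; 420x560 float32, m along the optical axis (not along the pixel's ray), 0 where there is no reading.
- robot.calibration(name): a dict with "fx", "fy", "cx", "cy" (pixels), "k1" (the pictures are not rectified: a ray, as slopes to the right and down, at radius r is drawn at 1 + k1 r^2 times it, then the intrinsics apply), "T" (4x4, takes a point from camera to world coordinates). Camera axes: x right, y down, z forward; pixel columns grow to the right and rows downward; lengths in m; the calibration is good to about 2 mm. A picture is of the moment at which its call begins: read the wrist's pose just before it. calibration takes no time and is no camera call; for the wrist camera it gives the pose at the moment of the call.
- robot.hand_in(): hands the job in, once; it reports no verdict.
The state is a dict: "t": time; "joint_positions": joint angles; "joint_vel": joint speeds; "joint_efforts": joint torques, N m; "tcp_pos": TCP position; "tool_rot": TCP orientation; "contact_force": force on the tool from outside, world axes, zero at the start; "wrist_torque": the same for the moment, N m; "width": finger opening in m.
Only numpy, scipy, OpenCV 4.12 (cv2) and the standard library are available. Lean on these libraries where they do the work, as an engineer would, in place of code of your own. Each camera call takes 0.05 s, during which the arm holds its last target.

### The job

The bench scale has just been levelled; lock its front right levelling foot (as seen facing the front edge, the one opposite the display post) so that the setting is kept. Push the large open-ended spanner fully home onto the hexagonal base of that foot, with its handle running along the outside of the neighbouring front foot, and let go of it so that the handle bears against that foot and keeps the screw from turning; then tighten the jam nut on top clockwise until it is down and firmly nipped up, by feel and without overtightening, and let go, leaving the spanner on the foot and the other things on the counter alone.

Things in the scene. Friction and masses are not known exactly. Their poses are not given: they have to be found in the camera images.
- foot_hex (a point): Hexagonal base of the foot (screw) to lock, 36 mm across flats, 41.6 across corners, 1.5 to 17.5 mm above the table. Point on the screw's axis, 10 mm above the table; z up, flats face its own +y and -y, corners on +x and -x. With the spanner home both x axes agree. It turns with a drag of 0.12 N m, and the nut, once down, drags it round clockwise unless it is held.
- foot_corner (a point): Corner of that base on its own -x side (towards the spanner's handle), 20.8 mm from the axis, 10 mm above the table. The setting is lost if the foot turns more than 28 degrees (0.48 rad) in all, play included. At the start the handle on it would stand 0.03 to 0.10 rad short of the neighbouring foot.
- rest (a point): Neighbouring front foot, 200 mm from the foot to lock, same sizes, already locked: it cannot turn. Point on its axis, 10 mm above the table. Its flat looking away from the scale is 18 mm from the axis; the spanner's handle bears on that side.
- scale: Bench scale, fixed: platter 250 x 270 mm, top 72 mm above the table; display on a post at the rear, 190 mm high. Origin on the table under the platter's middle; x points from front edge to rear (display), y to the left for someone facing the front, z up. Foot to lock at (-185, -100) mm, neighbouring foot at (-185, 100); two more at the rear.
- nut (a point): Jam nut of the foot to lock, plain hexagon 30 mm across flats, 14 mm thick; the point is its middle, 60 mm above the table. Under it a dark washer 33 mm wide on a lug (30 mm wide, round end) with its top 50, underside 36 mm above the table. The screw, 19 mm thick, stands up to 78 mm. Flats face its own +y and -y and 60 degrees either side; z up. The platter's edge is 60 mm away.
- jamnut (a joint): Angle of the jam nut on its screw, rad, growing clockwise from above (tightening); 0 = down on the lug, starts at -0.85 to -0.4. Up to there it turns with 0.07 N m, then it comes up hard (some 0.1 rad per N m, from give in the parts). Firmly nipped up is about 0.9 N m on the nut (0.7 to 1.5), over 3 N m is overtightened. It stays where it is left; its height hardly changes.
- spanner_jaw (a point): Large flat spanner on the table: centre of its jaw, half-way through its 10 mm thickness. x points from the handle out of the mouth, z up. Jaw 38 mm wide, cheeks 12 mm (62 mm over the head), reaching 19 mm beyond the point; throat 22.5 mm behind it. Handle 22 mm wide, 57 to 236 mm behind. 0.25 to 0.5 kg. Home: flat, point within 6 mm of the screw's axis. Play on the hexagon 0.1 rad either way.
- spanner_grip (a point): Good place to grip the spanner: on its handle 100 mm behind the jaw's centre, half-way through the thickness; same axes.
- small_spanner: A smaller spanner (20 mm jaw, 130 mm long) that does not fit: leave alone.
- spirit_level: Spirit level 150 x 22 x 30 mm lying on the scale's platter: leave alone.
- lemon_bowl: Steel bowl with lemons, 196 mm wide, 105 mm high: leave alone.
- oil_bottle: Green oil bottle 66 mm wide, 270 mm high: leave alone.
- tin: Tin 75 mm wide, 110 mm high: leave alone.
- pepper_mill: Black pepper mill 48 mm wide, 124 mm high: leave alone.
- prep_bowl: Small glass bowl 100 mm wide, 45 mm high: leave alone.
- jar: Amber glass jar 80 mm wide, 100 mm high: leave alone.

How it is judged:
On the way, in this order (a step that is already met when the one before it is completed fails the run):
1. the large spanner is home on the hexagonal base of the foot, flat on the table (horizontal distance between spanner_jaw and foot_hex below 0.006 m and angle between the x axis of spanner_jaw and the x axis of foot_hex, either way round below 0.2 rad and height (world z) of spanner_jaw below 0.01 m), for 0.2 s.
2. with the spanner let go, the jam nut is down and tightened so firmly that the spanner's handle presses on the neighbouring foot with more than 2 N (contact force between spanner and rest_foot above 2 N and value of joint jamnut above -0.06 rad and contact force between the fingers and spanner below 0.2 N), for 0.2 s.
At the end, for the whole second after the job is handed in: The jam nut is down on its lug (within 0.06 rad) having been nipped up against the held screw, the foot has turned no more than 28 degrees from its setting (its corner moved less than 10 mm), and the spanner lies at rest on the foot, its jaw within 8 mm of the screw's axis (value of joint jamnut above -0.06 rad and distance of foot_corner from where it was at the start of the episode below 0.01 m and horizontal distance between spanner_jaw and foot_hex below 0.008 m and height (world z) of spanner_jaw below 0.012 m and linear speed of spanner below 0.02 m/s); the robot touches nothing.
It fails at once if the foot's setting is lost: it is turned by more than 28 degrees (corner moved more than 10 mm) (distance of foot_corner from where it was at the start of the episode above 0.01 m).
It fails at once if overtightened: the spanner is forced against the neighbouring foot with more than 15 N (contact force between spanner and rest_foot above 15 N).
It fails at once if a bystander is moved by more than 30 mm (distance of any of small_spanner, spirit_level, lemon_bowl, oil_bottle, tin, pepper_mill, prep_bowl, jar from where it was at the start of the episode above 0.03 m).
It also fails if it takes over 67 s, if anything falls off the work surface, if the arm or the gripper's body presses on something with over 40 N, if the wrist force passes 120 N, or if a joint passes its speed limit or range.

## Working session

There is one attempt and no reset: what is moved stays moved. The work goes in short steps, Python scripts to look and compute and a tool call to move; the robot and the scene stay as the last step left them, time stands still between calls to the robot, and variables do not carry over. Pictures are saved under pics/ and viewed, and the job is handed in when it is done.

Besides the shell and the picture viewer there is one more tool, called after "Call:" as a command line: name --pt "numbers of a row" for each row, then --argument value for the rest. step_arm: Moves the arm, as the interface text tells. Its arguments: {"type":"object","properties":{"commands":{"type":"array","items":{"type":"array","items":{"type":"number"}}},"grip_force":{"type":"number"}},"required":["commands"]}

```bash
ls; mkdir -p pics
python3 - <<'E'
from station import robot
import cv2,numpy as np
print(robot.sense()); print(robot.tip_reach)
for n in ["scene","top","wrist"]:
    c=robot.calibration(n); im,d=robot.get_image(n)
    cv2.imwrite(f"pics/{n}0.png",im); np.save(f"pics/{n}0.npy",d)
    print(n,c)
E
```

```text
pics
{'t': 0.0, 'joint_positions': array([ 1.03526713,  0.60011287, -0.00256254,  1.60012532,  0.00177248,
        0.9428849 , -0.07980312]), 'joint_vel': array([-0.00066884,  0.00154354,  0.00116049, -0.00169757, -0.00044087,
        0.00132819,  0.0012976 ]), 'joint_efforts': array([ 7.49644405e-04, -7.76446724e+01,  1.56483784e+00, -2.58008552e+01,
        1.23371487e-02,  9.10479779e-03, -5.63573465e-06]), 'tcp_pos': array([ 0.32091552, -0.64962513,  0.25242712]), 'tool_rot': array([-7.30012657e-04,  9.73793134e-01,  2.27434273e-01, -2.25700145e-04]), 'contact_force': array([-0.55098834,  0.8219205 , -1.17891605]), 'wrist_torque': array([-0.03966803,  0.03318676,  0.03272339]), 'width': 0.08562097691766216}
0.022
scene {'fx': 525.6034230126388, 'fy': 525.6034230126388, 'cx': 279.0541423755592, 'cy': 207.82045336706267, 'k1': -0.04338222786194905, 'T': array([[ 0.62018704,  0.39128955, -0.67989743,  1.49820228],
       [ 0.78424802, -0.32913025,  0.52595468, -0.81330961],
       [-0.01797425, -0.85939849, -0.51099037,  0.79907596],
       [ 0.        ,  0.        ,  0.        ,  1.        ]])}
top {'fx': 429.7109966979455, 'fy': 429.7109966979455, 'cx': 283.47274707463316, 'cy': 205.99551903546774, 'k1': -0.12464163865134943, 'T': array([[ 0.011272  , -0.99664963,  0.08100897,  0.47427375],
       [-0.99981295, -0.01250691, -0.0147529 , -0.09472028],
       [ 0.01571664, -0.08082753, -0.99660418,  1.3602921 ],
       [ 0.        ,  0.        ,  0.        ,  1.        ]])}
wrist {'fx': 376.96444791968247, 'fy': 376.96444791968247, 'cx': 284.15929862557647, 'cy': 209.16589832589622, 'k1': -0.021827359470185655, 'T': array([[ 0.44221255, -0.86567078, -0.23465328,  0.38003403],
       [-0.89690935, -0.42718751, -0.1142998 , -0.62202896],
       [-0.00129495,  0.26100753, -0.9653359 ,  0.3724019 ],
       [ 0.        ,  0.        ,  0.        ,  1.        ]])}
```

View pics/scene0.png

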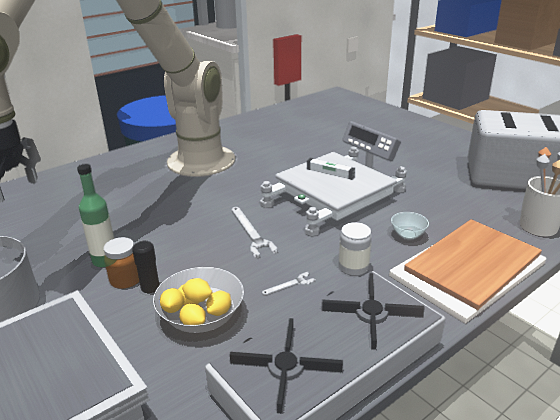

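View pics/top0.png

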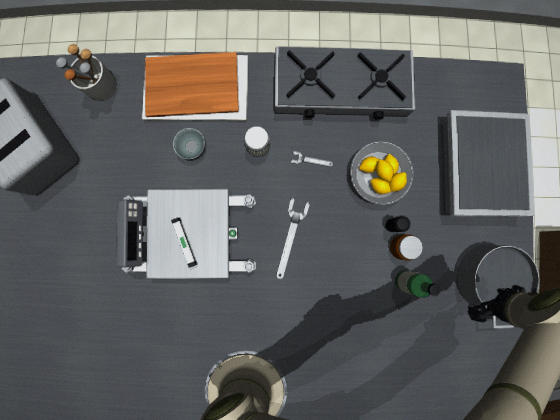

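View pics/wrist0.png

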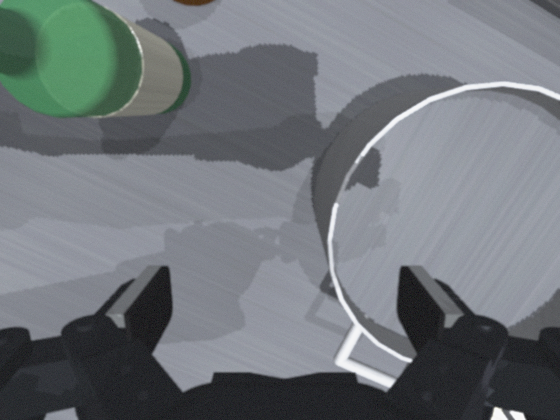

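The scene and top views show the large spanner near top (298,207)–(281,275). The scale is left of it, with the foot to lock at top (249,201) (far side) and the neighbour at (249,266). Next I'll enlarge this area.

```bash
cat > h.py <<'E'
from station import robot
import cv2,numpy as np
def ray(c,u,v):
    K=np.array([[c['fx'],0,c['cx']],[0,c['fy'],c['cy']],[0,0,1]])
    p=cv2.undistortPoints(np.array([[[u,v]]],float),K,np.array([c['k1'],0,0,0,0.]))[0,0]
    return np.array([p[0],p[1],1.])
def onz(c,u,v,z):
    d=c['T'][:3,:3]@ray(c,u,v); o=c['T'][:3,3]
    return o+d*(z-o[2])/d[2]
def proj(c,P):
    P=np.atleast_2d(P); Ti=np.linalg.inv(c['T'])
    K=np.array([[c['fx'],0,c['cx']],[0,c['fy'],c['cy']],[0,0,1]])
    q=P@Ti[:3,:3].T+Ti[:3,3]
    return cv2.projectPoints(q,np.zeros(3),np.zeros(3),K,np.array([c['k1'],0,0,0,0.]))[0][:,0]
def crop(im,u0,v0,w,h,s,name):
    cv2.imwrite(name,cv2.resize(im[v0:v0+h,u0:u0+w],None,fx=s,fy=s,interpolation=cv2.INTER_CUBIC))
E
python3 - <<'E'
from h import *
im=cv2.imread('pics/top0.png'); crop(im,215,180,100,110,5,'pics/c1.png')
c=robot.calibration('top')
for u,v,z in [(249,201,.075),(249,266,.075),(298,207,.005),(281,275,.005)]: print(onz(c,u,v,z))
E
```

```text
[ 0.59249827 -0.01005929  0.075     ]
[ 0.39846508 -0.01325562  0.075     ]
[ 0.58182524 -0.16081788  0.005     ]
[ 0.36740159 -0.10947934  0.005     ]
```

View pics/c1.png

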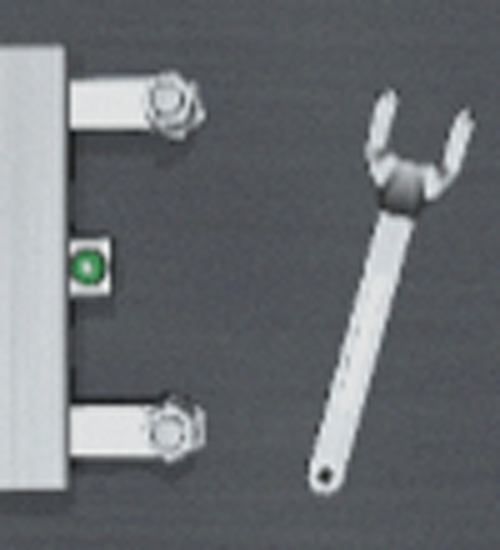

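Call:
step_arm --pt "0 0 -0.045 0 0 0 0.085" --pt "0 0 -0.045 0 0 0 0.085" --pt "0 0 -0.045 0 0 0 0.085" --pt "0 0 -0.03 0 0 0 0.085" --pt "0.032 -0.032 0 0 0 0 0.085" --pt "0.032 -0.032 0 0 0 0 0.085" --pt "0.032 -0.032 0 0 0 0 0.085" --pt "0.032 -0.032 0 0 0 0 0.085" --pt "0.032 -0.032 0 0 0 0 0.085" --pt "0.032 -0.032 0 0 0 0 0.085" --pt "0.032 -0.032 0 0 0 0 0.085" --pt "0.032 -0.032 0 0 0 0 0.085" --pt "0.032 -0.032 0 0 0 0 0.085" --pt "0.032 -0.032 0 0 0 0 0.085" --pt "0.032 -0.032 0 0 0 8 0.085" --pt "0.026 -0.032 0 0 0 8 0.085" --pt "0 0 0 0 0 8 0.085" --pt "0 0 0 0 0 8 0.085" --pt "0 0 0 0 0 8 0.085"

```text
t: 2.05
tcp_pos: [0.4977, -0.1215, 0.4206]
tool_rot: [-0.003, 0.992, -0.125, -0.003]
contact_force: [-0.8, -0.4, -0.7]
width: 0.0849
```

```bash
cat > look.py <<'E'
import sys
from h import *
def look(n,name):
    c=robot.calibration(n); im,d=robot.get_image(n)
    cv2.imwrite(f"pics/{name}.png",im); np.save(f"pics/{name}.npy",d)
    np.save(f"pics/{name}_c.npy",c,allow_pickle=True)
def load(name):
    return np.load(f"pics/{name}_c.npy",allow_pickle=True).item()
def st():
    s=robot.sense()
    from scipy.spatial.transform import Rotation as R
    M=R.from_quat(np.roll(s['tool_rot'],-1)).as_matrix()
    print('t',s['t'],'tcp',s['tcp_pos'].round(4),'xang',np.degrees(np.arctan2(M[1,0],M[0,0])).round(2),'z',M[:,2].round(3),'F',s['contact_force'].round(2),'M',s['wrist_torque'].round(3),'w',round(s['width'],4),'j',s['joint_positions'].round(2))
    return s,M
E
python3 - <<'E'
from look import *
st(); look('wrist','w1')
E
```

```text
t 2.05 tcp [ 0.4977 -0.1215  0.4206] xang -14.31 z [-0.006  0.007 -1.   ] F [-0.76 -0.41 -0.66] M [ 0.01   0.045 -0.037] w 0.0849 j [ 0.25  0.18 -0.14  1.84  0.02  1.12 -1.72]
```

View pics/w1.png

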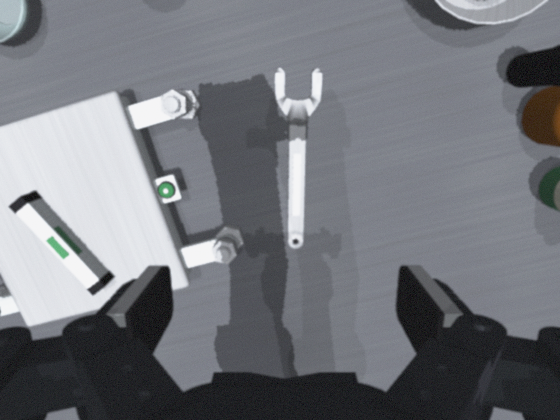

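Run:
```python
from look import *
im=cv2.imread('pics/w1.png')
crop(im,260,60,80,100,7,'pics/c2.png'); 
a=cv2.resize(im[80:140,120:220],None,fx=7.5,fy=7.5,interpolation=cv2.INTER_CUBIC)
cv2.imwrite('pics/c3.png',a)
crop(im,170,210,140,60,5.5,'pics/c4.png')
```

```text
(no output)
```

View pics/c2.png

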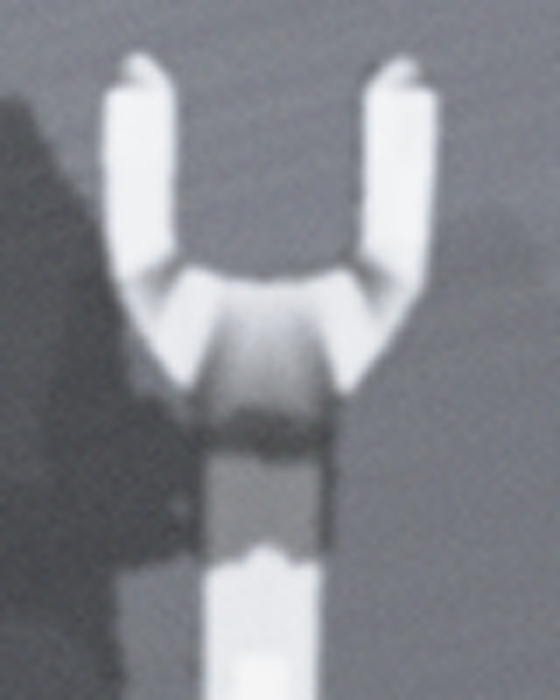

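View pics/c3.png

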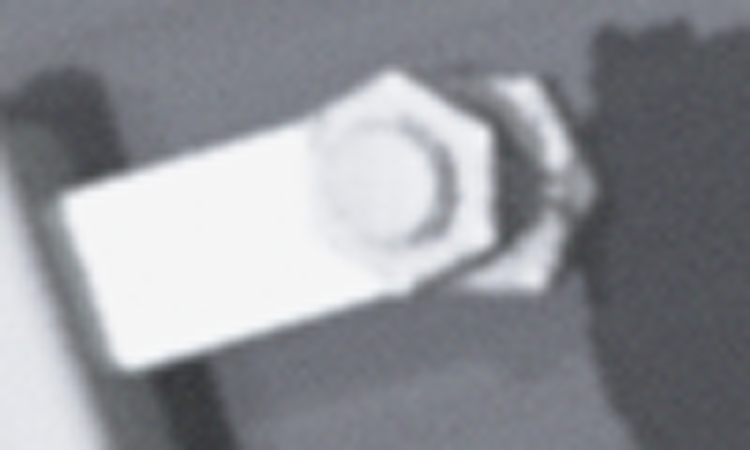

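View pics/c4.png

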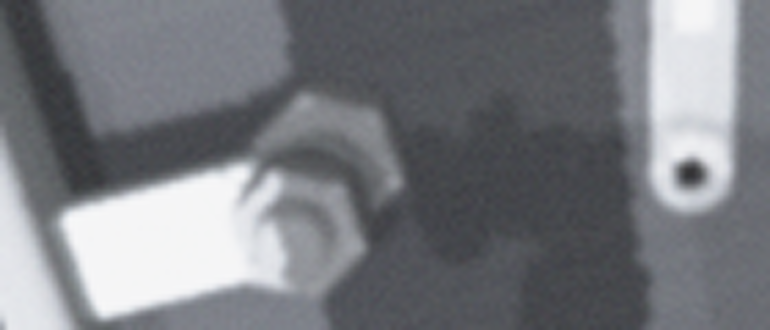

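Run:
```python
from look import *
c=load('w1')
def P(cr,s,u,v,z):
    return onz(c,cr[0]+(u+.5)/s-.5,cr[1]+(v+.5)/s-.5,z)
A=(260,60);B=(120,80);C=(170,210)
def pr(n,*a):
    p=P(*a); print(n,(p*1000).round(1)); return p
s1=pr('screw lock',B,7.5,383,185,.078); s2=pr('screw nb',C,5.5,300,240,.078)
d=s2-s1; print('dist',np.linalg.norm(d),'scale y dir ang',np.degrees(np.arctan2(d[1],d[0])))
h=[pr('hex',B,7.5,*q,.0175) for q in [(535,78),(595,187),(545,290)]]
for p in h: e=p-s1; print(np.hypot(*e[:2]),np.degrees(np.arctan2(e[1],e[0])))
e=h[2]-h[1]; 
n=[pr('nut',B,7.5,*q,.067) for q in [(392,70),(490,128),(492,240),(405,290)]]
for p in n: e=p-s1; print(np.hypot(*e[:2]),np.degrees(np.arctan2(e[1],e[0])))
h=[pr('nbhex',C,5.5,*q,.0175) for q in [(310,92),(385,110),(405,185)]]
for p in h: e=p-s2; print(np.hypot(*e[:2]),np.degrees(np.arctan2(e[1],e[0])))
print('spanner')
for q in [(105,88),(177,100),(177,250),(362,100),(362,250),(437,88),(270,280),(204,600),(322,600),(140,52),(400,52)]: pr(q,A,7,*q,.01)
for q in [(690,212),(652,60),(738,60),(690,172)]: pr(q,C,5.5,*q,.01)
```

```text
screw lock [596.8  -7.7  78. ]
screw nb [399.6 -14.7  78. ]
dist 0.19731580935145798 scale y dir ang -177.97634082400816
hex [611.9 -22.5  17.5]
hex [591.4 -27.1  17.5]
hex [576.5 -12.9  17.5]
0.021165666348899412 -44.33001101932349
0.020160162036490185 -105.36625173339914
0.020875056286631378 -165.5115886458912
nut [614.1 -11.7  67. ]
nut [601.7 -24.2  67. ]
nut [584.9 -19.   67. ]
nut [580.9  -2.7  67. ]
0.01784022869691718 -12.968722213707439
0.01718660785796702 -73.42612226242466
0.0163805017393768 -136.35934890178123
0.016596063123551448 162.47652932908753
nbhex [418.  -13.1  17.5]
nbhex [408.2 -31.   17.5]
nbhex [386.5 -30.3  17.5]
0.01848331562060228 4.942332134229329
0.018470707807459918 -61.98436882533565
0.020331134411932992 -129.8970661266346
spanner
(105, 88) [ 606.4 -135.7   10. ]
(177, 100) [ 600.9 -148.4   10. ]
(177, 250) [ 574.4 -141.7   10. ]
(362, 100) [ 592.2 -182.5   10. ]
(362, 250) [ 565.5 -176.2   10. ]
(437, 88) [ 590.8 -196.8   10. ]
(270, 280) [ 564.5 -157.7   10. ]
(204, 600) [ 508.2 -130.3   10. ]
(322, 600) [ 502.3 -153.1   10. ]
(140, 52) [ 611.  -143.8   10. ]
(400, 52) [ 598.8 -191.4   10. ]
(690, 212) [ 357.3 -102.    10. ]
(652, 60) [ 402.  -102.6   10. ]
(738, 60) [ 396.3 -124.9   10. ]
(690, 172) [ 368.5 -104.8   10. ]
```

```bash
cat >> look.py <<'E'
def plan(x,y,z,ang,verbose=True):
    """delta to reach pose in tool frame; ang = heading of tool x in deg"""
    from scipy.spatial.transform import Rotation as R
    s,M=st()
    a=np.radians(ang); X=np.array([np.cos(a),np.sin(a),0]); Z=np.array([0,0,-1.]); T=np.stack([X,np.cross(Z,X),Z],1)
    d=M.T@(np.array([x,y,z])-s['tcp_pos']); r=R.from_matrix(M.T@T).as_rotvec(degrees=True)
    print('delta tool',d.round(4),'rot',r.round(2))
E
python3 -c "
from look import *
plan(.4892,-.1373,.025,-14.6)"
```

```text
t 2.1 tcp [ 0.4976 -0.1217  0.4206] xang -14.83 z [-0.006  0.007 -1.   ] F [ 0.12  0.86 -0.32] M [-0.    -0.019  0.067] w 0.0851 j [ 0.25  0.18 -0.14  1.84  0.02  1.12 -1.73]
delta tool [-0.0012  0.0192  0.3955] rot [-0.28  0.42 -0.23]
```

Call:
step_arm --pt "0 0.01 0.045 -0.28 0.42 0 0.05" --pt "0 0.009 0.045 0 0 0 0.05" --pt "0 0 0.045 0 0 0 0.05" --pt "0 0 0.045 0 0 0 0.05" --pt "0 0 0.045 0 0 0 0.05" --pt "0 0 0.045 0 0 0 0.05" --pt "0 0 0.03 0 0 0 0.05" --pt "0 0 0.02 0 0 0 0.05" --pt "0 0 0 0 0 0 0.05"

```text
t: 3.0
tcp_pos: [0.4959, -0.1417, 0.0917]
tool_rot: [-0.0, 0.993, -0.116, 0.004]
contact_force: [-0.2, 0.5, -0.3]
width: 0.0498
```

```bash
python3 -c "
from look import *
plan(.4892,-.1373,.025,-14.6); look('wrist','w2')"
```

```text
t 3.0 tcp [ 0.4959 -0.1417  0.0917] xang -13.37 z [ 0.009 -0.001 -1.   ] F [-0.16  0.54 -0.28] M [-0.012  0.009  0.008] w 0.0498 j [ 0.22  0.61 -0.08  2.21  0.14  0.32 -1.78]
delta tool [-0.0082 -0.0027  0.0667] rot [-0.07 -0.51  1.23]
```

View pics/w2.png

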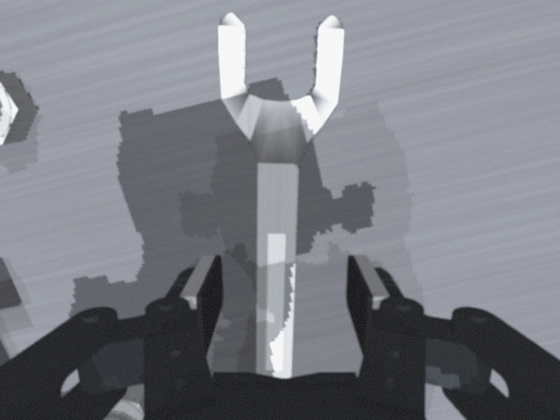

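Call:
step_arm --pt "-0.008 -0.003 0.02 0 -0.5 1.2 0.05" --pt "0 0 0.02 0 0 0 0.05" --pt "0 0 0.015 0 0 0 0.05" --pt "0 0 0.008 0 0 0 0.05" --pt "0 0 0.002 0 0 0 0.05"

```text
t: 3.55
tcp_pos: [0.4941, -0.1386, 0.0327]
tool_rot: [-0.0, 0.992, -0.125, 0.006]
contact_force: [-0.4, -0.3, -0.1]
width: 0.0498
```

```bash
python3 -c "
from look import *
plan(.4892,-.1373,.025,-14.6); look('wrist','w3')"
```

```text
t 3.55 tcp [ 0.4941 -0.1386  0.0327] xang -14.35 z [ 0.012 -0.001 -1.   ] F [-0.4  -0.27 -0.15] M [ 0.032  0.016 -0.   ] w 0.0498 j [ 0.19  0.71 -0.04  2.24  0.15  0.18 -1.81]
delta tool [-0.0052  0.      0.0076] rot [-0.12 -0.7   0.25]
```

View pics/w3.png

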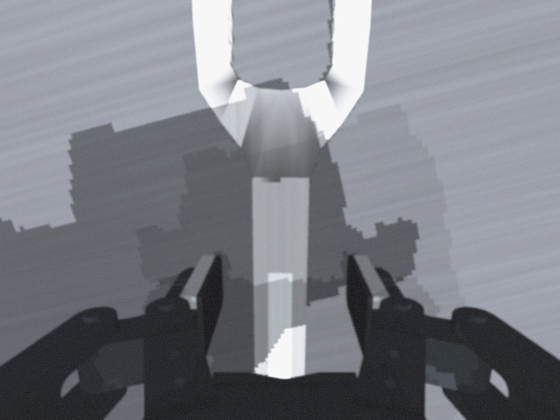

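Call:
step_arm --pt "0.012 0 0 0 -0.5 0 0.05" --pt "0.013 0.001 0.004 0 -0.2 0 0.05" --pt "0 0 0.004 0 0 0 0.05" --pt "0 0 0 0 0 0 0.05"

```text
t: 4.0
tcp_pos: [0.5205, -0.1467, 0.0277]
tool_rot: [-0.001, 0.992, -0.125, 0.002]
contact_force: [-1.3, 0.2, -0.1]
width: 0.0496
```

```bash
python3 -c "
from look import *
plan(.5185,-.1449,.025,-14.6); look('wrist','w4')"
```

```text
t 4.0 tcp [ 0.5205 -0.1467  0.0277] xang -14.33 z [ 0.005  0.001 -1.   ] F [-1.29  0.16 -0.11] M [ 0.031  0.056 -0.003] w 0.0496 j [ 0.21  0.74 -0.05  2.17  0.15  0.23 -1.8 ]
delta tool [-0.0024 -0.0013  0.0027] rot [-0.13 -0.23  0.27]
```

View pics/w4.png

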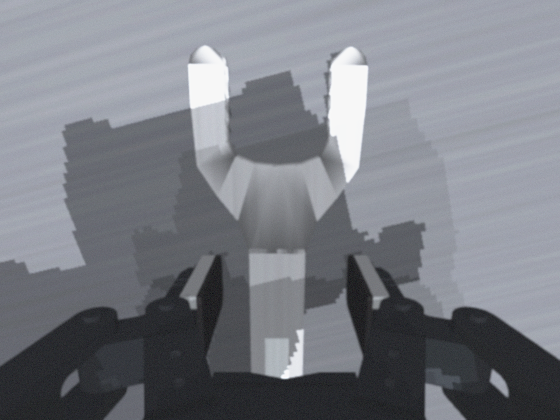

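Call:
step_arm --pt "-0.003 -0.002 0.003 0 0 0 0.05" --pt "-0.001 0 0.001 0 0 0 0.01" --pt "0 0 0 0 0 0 0.01" --pt "0 0 0 0 0 0 0.01" --pt "0 0 0 0 0 0 0.01" --grip_force 70

```text
t: 4.55
tcp_pos: [0.5155, -0.1432, 0.0241]
tool_rot: [-0.001, 0.992, -0.125, 0.002]
contact_force: [-0.7, 0.2, -3.1]
width: 0.0199
```

```bash
python3 -c "
from look import *
plan(.5185,-.1449,.025,-14.6); look('wrist','w5')"
```

```text
t 4.55 tcp [ 0.5155 -0.1432  0.0241] xang -14.34 z [ 0.004  0.001 -1.   ] F [-0.69  0.17 -3.1 ] M [0.04  0.038 0.007] w 0.0199 j [ 0.2   0.74 -0.05  2.18  0.15  0.22 -1.8 ]
delta tool [ 0.0033  0.0009 -0.0009] rot [-0.12 -0.22  0.26]
```

View pics/w5.png

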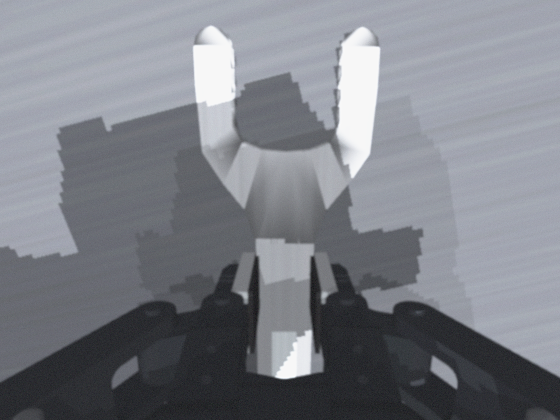

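Run:
```python
from look import *
c=load('w5')
for q in [(284,151),(194,46),(379,46),(211,25),(363,27),(236,60),(336,60),(237,110),(334,110),(257,245),(313,245)]: print(q,(onz(c,*q,.01)*1000).round(1))
```

```text
(284, 151) [ 564.9 -157.    10. ]
(194, 46) [ 606.  -136.6   10. ]
(379, 46) [ 590.7 -196.1   10. ]
(211, 25) [ 610.7 -144.    10. ]
(363, 27) [ 597.8 -192.1   10. ]
(236, 60) [ 598.3 -148.9   10. ]
(336, 60) [ 590.  -181.3   10. ]
(237, 110) [ 582.6 -144.7   10. ]
(334, 110) [ 574.3 -177.2   10. ]
(257, 245) [ 533.2 -138.3   10. ]
(313, 245) [ 528.  -158.8   10. ]
```

Call:
step_arm --pt "0 0 -0.015 0 -0.2 0 0.01" --pt "0 0 -0.006 0 0 -5 0.01" --pt "0 0 0 0 0 -8 0.01" --pt "0 0 0 0 0 -8 0.01" --pt "0 0 0 0 0 -8 0.01" --pt "0 -0.02 0 0 0 0 0.01" --pt "0 -0.025 0 0 0 0 0.01" --pt "0 -0.025 0 0 0 0 0.01" --pt "0 -0.02 0 0 0 0 0.01" --pt "0 -0.008 0 0 0 0 0.01" --pt "0 0 0 0 0 0 0.01"

```text
t: 5.7
tcp_pos: [0.4841, -0.0467, 0.043]
tool_rot: [-0.002, 0.99, 0.138, -0.003]
contact_force: [-0.1, -0.1, -4.5]
width: 0.0194
```

```bash
python3 -c "
from look import *
plan(.484,-.0378,.025,15.1); look('wrist','w6')"
```

```text
t 5.7 tcp [ 0.4841 -0.0467  0.043 ] xang 15.86 z [-0.007  0.002 -1.   ] F [-0.14 -0.08 -4.52] M [ 0.017 -0.042 -0.022] w 0.0194 j [ 0.05  0.69 -0.1   2.28  0.33  0.2  -1.65]
delta tool [ 0.0024 -0.0085  0.018 ] rot [-0.23  0.37  0.76]
```

View pics/w6.png

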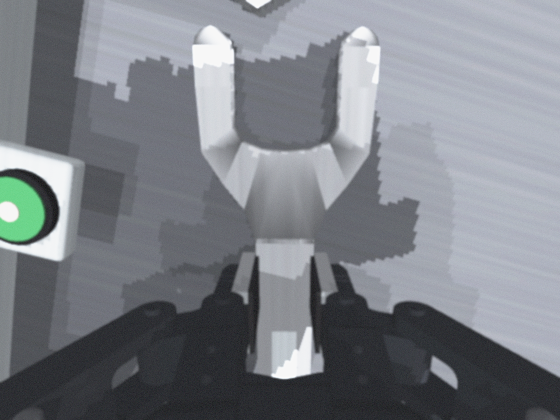

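Run:
```python
from look import *
im=cv2.imread('pics/w6.png'); crop(im,200,0,160,70,5,'pics/c6.png')
c=load('w6')
print((onz(c,258,8,.0175)*1000).round(1), onz(c,258,3,.0175)*1000)
a=np.radians(-165.1); print(596.8+20.8*np.cos(a),-7.7+20.8*np.sin(a))
```

```text
[577.3 -12.   17.5] [578.80719959 -11.56611871  17.5       ]
576.6993775501163 -13.048362097617689
```

View pics/c6.png

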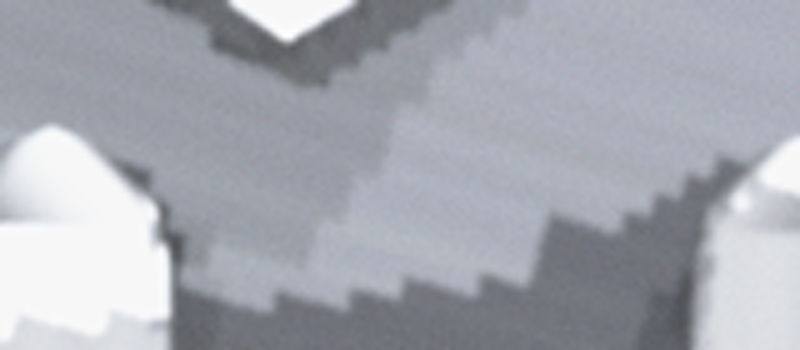

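```bash
python3 -c "
from look import *
plan(.4837,-.035,.025,14.5)"
```

```text
t 5.75 tcp [ 0.4843 -0.0473  0.043 ] xang 15.82 z [-0.007  0.002 -1.   ] F [ 0.15  0.33 -2.47] M [ 0.025 -0.044 -0.017] w 0.0197 j [ 0.05  0.69 -0.1   2.28  0.33  0.2  -1.65]
delta tool [ 0.0029 -0.012   0.018 ] rot [-0.21  0.37  1.32]
```

Call:
step_arm --pt "0.002 -0.007 0 -0.2 0.4 1.3 0.01" --pt "0.001 -0.005 0.005 0 0 0 0.01" --pt "0 0 0.008 0 0 0 0.01" --pt "0 0 0.004 0 0 0 0.01" --pt "0 0 0 0 0 0 0.01"

```text
t: 6.25
tcp_pos: [0.4852, -0.0372, 0.0242]
tool_rot: [0.001, 0.992, 0.123, 0.001]
contact_force: [-0.5, 0.4, -2.6]
width: 0.0197
```

```bash
python3 -c "
from look import *
plan(.4837,-.035,.025,14.5); look('wrist','w7');im=cv2.imread('pics/w7.png'); crop(im,200,0,160,110,5,'pics/c7.png')"
```

```text
t 6.25 tcp [ 0.4852 -0.0372  0.0242] xang 14.14 z [ 0.002 -0.001 -1.   ] F [-0.49  0.36 -2.57] M [ 0.009 -0.035 -0.013] w 0.0197 j [ 0.    0.72 -0.06  2.29  0.34  0.13 -1.7 ]
delta tool [-0.0009 -0.0025 -0.0008] rot [ 0.09 -0.11 -0.36]
```

View pics/c7.png

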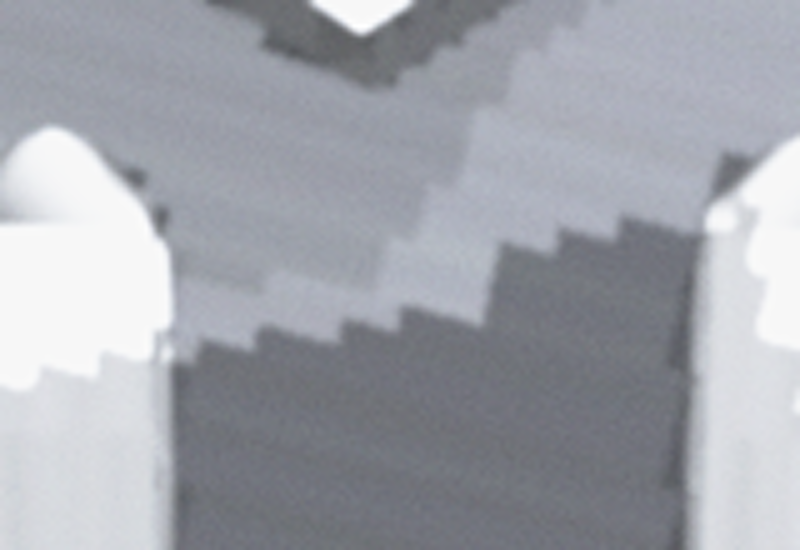

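Run:
```python
from look import *
c=load('w7')
k=onz(c,272.1,6.9,.0175)[:2]*1000
m1=(onz(c,234.3,60,.01)+onz(c,339.4-.3,60,.01))[:2]*500; 
m2=(onz(c,235,105,.01)+onz(c,336.8,105,.01))[:2]*500
print(k,m1,m2, np.degrees(np.arctan2(*(m1-m2)[::-1])))
a=np.radians(14.); X=np.array([np.cos(a),np.sin(a)]);Y=np.array([np.sin(a),-np.cos(a)])
t=np.array([485.2,-37.2])
for n,p in [('corner',k),('m1',m1),('m2',m2)]: print(n,(p-t)@X,(p-t)@Y)
```

```text
[577.12960744 -11.66676662] [564.23604302 -19.60722882] [550.04232859 -22.91117722] 13.103705137547037
corner 95.37595343667248 -2.535002335099339
m1 80.94441131404939 2.050358663170389
m2 66.3730134081163 1.8223953710197502
```

Call:
step_arm --pt "0 -0.004 0 0 0 0 0.01" --pt "0.005 0 0 0 0 0 0.01" --pt "0.006 0 0 0 0 0 0.01" --pt "0 0 0 0 0 0 0.01"

```text
t: 6.7
tcp_pos: [0.496, -0.0305, 0.0246]
tool_rot: [0.001, 0.992, 0.123, 0.001]
contact_force: [-0.0, 0.1, -2.3]
width: 0.0196
```

```bash
python3 -c "
from look import *
plan(.4837,-.035,.025,14.5); look('wrist','w8');im=cv2.imread('pics/w8.png'); crop(im,200,0,160,110,5,'pics/c8.png')"
```

```text
t 6.7 tcp [ 0.496  -0.0305  0.0246] xang 14.1 z [ 0.003 -0.001 -1.   ] F [-0.04  0.14 -2.28] M [ 0.009 -0.079 -0.052] w 0.0196 j [-0.    0.73 -0.07  2.27  0.33  0.15 -1.71]
delta tool [-0.013   0.0013 -0.0004] rot [ 0.1  -0.13 -0.4 ]
```

View pics/c8.png

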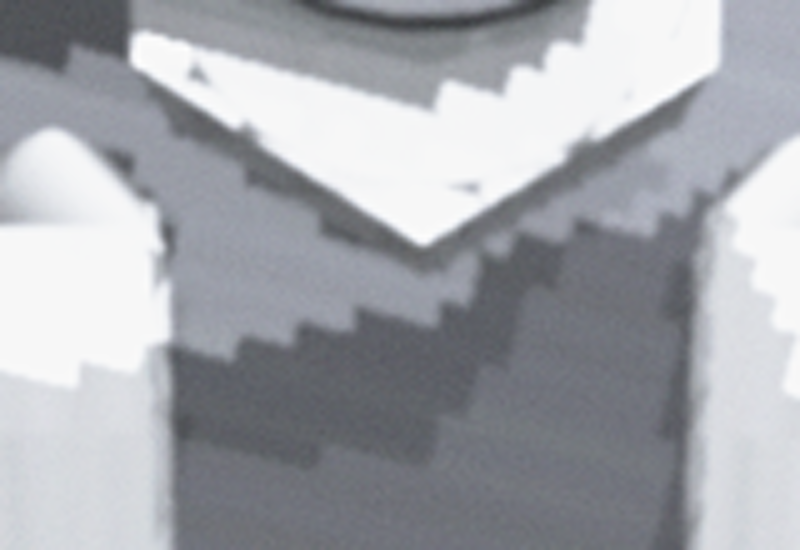

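Run:
```python
from look import *
c=load('w8')
f=lambda u,v,z: onz(c,200+(u+.5)/5-.5,(v+.5)/5-.5,z)[:2]*1000
L,K,Rr=f(130,65,.0175),f(425,247,.0175),f(720,70,.0175)
d=L-Rr; print('flats-dir corners heading', np.degrees(np.arctan2(d[1],d[0]))-90, np.linalg.norm(d))
m=(L+Rr)/2; ctr=m+(m-K); print('centre',ctr, 'axis', np.degrees(np.arctan2(*(m-K)[::-1])),np.linalg.norm(m-K))
a=np.radians(14.1); X=np.array([np.cos(a),np.sin(a)]);Y=np.array([np.sin(a),-np.cos(a)])
t=np.array([496,-30.5])
for n,p in [('c',ctr),('m',m),('K',K),('j',(f(172,250,.01)+f(697,250,.01))/2),('j2',(f(177,540,.01)+f(685,540,.01))/2)]: print(n,(p-t)@X,(p-t)@Y)
```

```text
flats-dir corners heading 13.63606046618277 36.378543017146974
centre [597.38069111  -6.63951299] axis 14.006618246810174 10.4001582334855
c 104.13906801925347 1.5562396320380785
m 93.73892359878786 1.5392892634841218
K 83.33877917832223 1.5223388949301615
j 84.24136297159532 2.187267661011308
j2 65.49070807439908 1.9579332319955238
```

Call:
step_arm --pt "0.004 -0.0006 0 0 0 0 0.01" --pt "0.006 0 0 0 0 0 0.01" --pt "0.005 0 0 0 0 0 0.01" --pt "0 0 0 0 0 0 0.01"

```text
t: 7.15
tcp_pos: [0.5114, -0.0263, 0.0249]
tool_rot: [0.001, 0.992, 0.123, 0.001]
contact_force: [-0.0, -0.6, -3.0]
width: 0.0197
```

```bash
python3 -c "
from look import *
plan(.5254,-.0233,.025,14.1)"
```

```text
t 7.15 tcp [ 0.5114 -0.0263  0.0249] xang 14.08 z [ 0.003 -0.001 -1.   ] F [-0.01 -0.56 -3.02] M [ 0.026 -0.038 -0.012] w 0.0197 j [-0.    0.73 -0.09  2.23  0.32  0.19 -1.71]
delta tool [ 0.0143  0.0005 -0.0001] rot [ 0.11 -0.13 -0.02]
```

Entering freely, with no side force. Continuing.

Call:
step_arm --pt "0.006 0 0 0 0 0 0.01" --pt "0.005 0 0 0 0 0 0.01" --pt "0.003 0 0 0 0 0 0.01" --pt "0 0 0 0 0 0 0.01"

```text
t: 7.55
tcp_pos: [0.5262, -0.0226, 0.0248]
tool_rot: [0.001, 0.992, 0.122, 0.001]
contact_force: [0.1, -0.0, -3.5]
width: 0.0194
```

```bash
python3 -c "
from look import *
plan(.5254,-.0233,.025,14.1); look('wrist','w9')"
```

```text
t 7.55 tcp [ 0.5262 -0.0226  0.0248] xang 14.07 z [ 0.002 -0.001 -1.   ] F [ 0.14 -0.02 -3.54] M [ 0.021 -0.053  0.029] w 0.0194 j [ 0.    0.74 -0.1   2.2   0.32  0.22 -1.71]
delta tool [-0.0009  0.0005 -0.0002] rot [ 0.11 -0.12 -0.03]
```

View pics/w9.png

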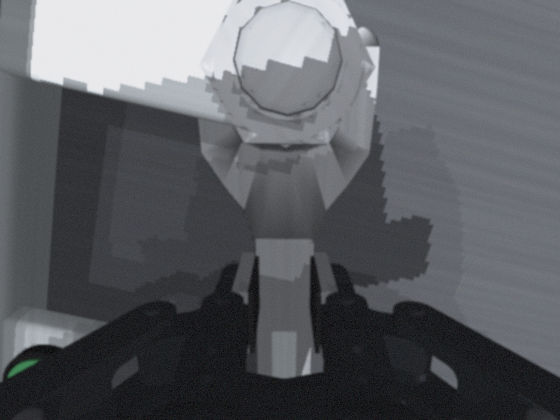

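Call:
step_arm --pt "0.0015 0 0.0007 0 0 0 0.01" --pt "0 0 0 0 0 0 0.01" --pt "0 0 0 0 0 0 0.01"

```text
t: 7.9
tcp_pos: [0.5268, -0.0224, 0.0242]
tool_rot: [0.001, 0.992, 0.122, 0.001]
contact_force: [-0.1, 0.3, -2.1]
width: 0.0199
```

```bash
python3 -c "
from look import *
plan(.5254,-.0233,.025,14.1)"
```

```text
t 7.9 tcp [ 0.5268 -0.0224  0.0242] xang 14.07 z [ 0.002 -0.002 -1.   ] F [-0.14  0.34 -2.06] M [ 0.111 -0.046 -0.04 ] w 0.0199 j [ 0.    0.74 -0.1   2.2   0.32  0.22 -1.71]
delta tool [-0.0016  0.0005 -0.0008] rot [ 0.11 -0.06 -0.03]
```

Call:
step_arm --pt "0 0 0 0 0 0 0.05" --pt "0 0 0 0 0 0 0.05" --pt "0 0 0 0 0 0 0.05" --pt "0 0 -0.03 0 0 0 0.05" --pt "0 0 -0.045 0 0 0 0.05" --pt "0 0 -0.045 0 0 0 0.05" --pt "0 0 -0.045 0 0 0 0.05" --pt "0 0 -0.03 0 0 0 0.05" --pt "0 0 0 0 0 0 0.05"

```text
t: 8.8
tcp_pos: [0.5262, -0.0216, 0.2262]
tool_rot: [0.001, 0.992, 0.123, -0.0]
contact_force: [0.6, -0.0, -0.1]
width: 0.05
```

```bash
python3 -c "
from look import *
plan(.5974,-.0068,.18,105); look('wrist','w10')"
```

```text
t 8.8 tcp [ 0.5262 -0.0216  0.2262] xang 14.12 z [-0.    -0.002 -1.   ] F [ 0.56 -0.05 -0.07] M [-0.035 -0.051 -0.029] w 0.05 j [ 0.14  0.41 -0.28  2.07  0.18  0.69 -1.59]
delta tool [0.0727 0.0029 0.0462] rot [ 5.000e-02  1.300e-01 -9.088e+01]
```

View pics/w10.png

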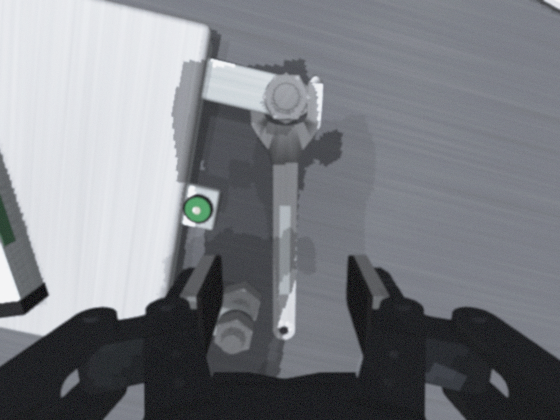

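```bash
python3 -c "
from look import *
im=cv2.imread('pics/w10.png'); crop(im,240,50,100,80,7.5,'pics/c10.png')"
```

```text
(no output)
```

View pics/c10.png

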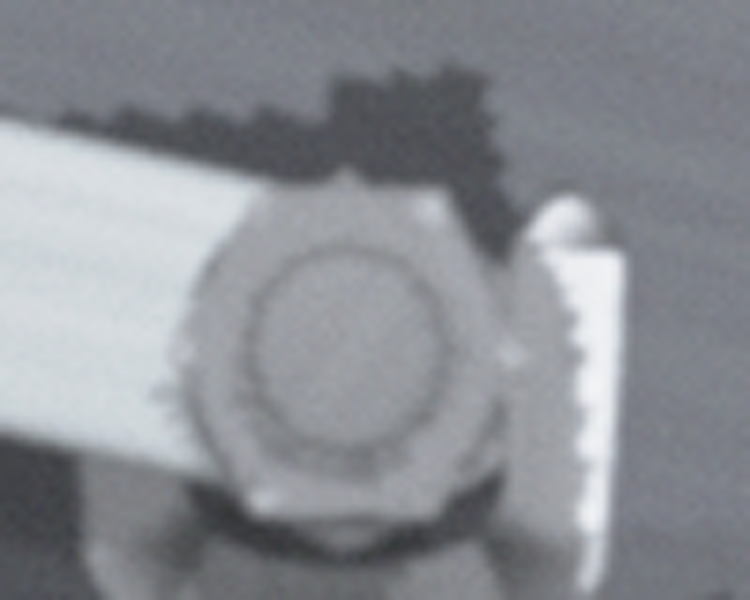

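Run:
```python
from look import *
c=load('w10')
f=lambda u,v,z: onz(c,240+(u+.5)/7.5-.5,50+(v+.5)/7.5-.5,z)[:2]*1000
print(f(347,347,.078))
q=[f(*p,.067) for p in [(505,350),(440,190),(270,185),(190,345),(258,510),(440,510)]]
m=np.mean(q,0);print(m)
for p in q: print(np.hypot(*(p-m)),np.degrees(np.arctan2(*(p-m)[::-1])))
plan(.597,-.007,.14,104)
```

```text
[597.75537288  -6.50840488]
[597.9097625   -6.88860209]
14.642788449776155 -75.98751915963639
16.62315063240345 -16.065003631223206
16.624161318656796 41.07047578786881
15.207924008953427 102.44673967565119
17.253613980697857 163.16600791919748
17.129029924071993 -135.7062667502427
t 8.85 tcp [ 0.5256 -0.0218  0.2246] xang 14.12 z [-0.002 -0.002 -1.   ] F [-0.45 -0.78 -0.41] M [-0.021 -0.026  0.019] w 0.0501 j [ 0.14  0.41 -0.28  2.07  0.18  0.68 -1.59]
delta tool [0.0731 0.003  0.0844] rot [-5.000e-02  2.000e-01 -8.988e+01]
```

Call:
step_arm --pt "0.035 0.001 0 0 0 0 0.05" --pt "0.036 0.002 0 0 0 0 0.05" --pt "0 0 0 0 0 -8.5 0.05" --pt "0 0 0 0 0 -8.5 0.05" --pt "0 0 0 0 0 -8.5 0.05" --pt "0 0 0 0 0 -8.5 0.05" --pt "0 0 0 0 0 -8.5 0.05" --pt "0 0 0 0 0 -8.5 0.05" --pt "0 0 0 0 0 -8.5 0.05" --pt "0 0 0 0 0 -8.5 0.05" --pt "0 0 0 0 0 -8.5 0.05" --pt "0 0 0 0 0 -8.5 0.05" --pt "0 0 0 0 0 -4 0.05" --pt "0 0 0 0 0 0 0.05"

```text
t: 10.25
tcp_pos: [0.5877, -0.0071, 0.2016]
tool_rot: [-0.013, 0.611, 0.791, -0.01]
contact_force: [-0.8, -0.2, -0.8]
width: 0.05
```

```bash
python3 -c "
from look import *
plan(.5977,-.0067,.078,103.2)"
```

```text
t 10.25 tcp [ 0.5877 -0.0071  0.2016] xang 104.62 z [-0.032 -0.    -0.999] F [-0.82 -0.19 -0.85] M [ 0.004 -0.068 -0.019] w 0.05 j [ 0.39  0.6  -0.7   1.92  0.5   0.84 -0.33]
delta tool [-0.0031  0.0136  0.1233] rot [-1.8  -0.43  1.43]
```

Call:
step_arm --pt "-0.003 0.0136 0.02 -1.8 -0.4 1.4 0.05" --pt "0 0 0.03 0 0 0 0.05" --pt "0 0 0.02 0 0 0 0.05" --pt "0 0 0 0 0 0 0.05"

```text
t: 10.65
tcp_pos: [0.5998, -0.0065, 0.1254]
tool_rot: [-0.002, 0.625, 0.781, -0.0]
contact_force: [0.2, -1.0, 0.7]
width: 0.0501
```

```bash
python3 -c "
from look import *
plan(.5977,-.0067,.078,103.2); look('wrist','w11')"
```

```text
t 10.65 tcp [ 0.5998 -0.0065  0.1254] xang 102.63 z [-0.003  0.002 -1.   ] F [ 0.17 -1.02  0.69] M [-0.044  0.033 -0.036] w 0.0501 j [ 0.32  0.69 -0.61  1.97  0.61  0.68 -0.45]
delta tool [ 0.0002 -0.002   0.0474] rot [-0.15 -0.15 -0.57]
```

View pics/w11.png

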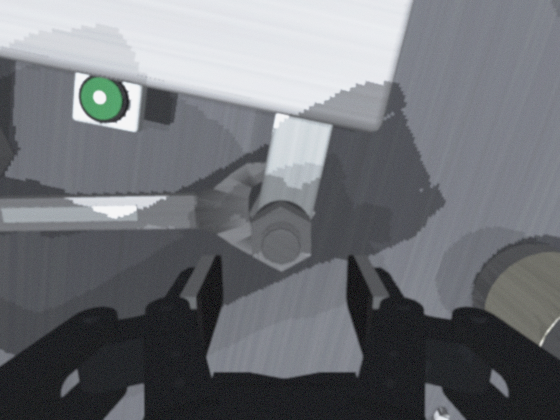

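Call:
step_arm --pt "0 -0.002 0.025 0 0 -0.5 0.05" --pt "0 0 0.015 0 0 0 0.05" --pt "0 0 0.007 0 0 0 0.05" --pt "0 0 0 0 0 0 0.05"

```text
t: 11.1
tcp_pos: [0.5998, -0.006, 0.0805]
tool_rot: [-0.0, 0.623, 0.782, 0.001]
contact_force: [-0.5, 0.5, -0.0]
width: 0.0498
```

```bash
python3 -c "
from look import *
plan(.5977,-.0067,.0775,103.2)"
```

```text
t 11.1 tcp [ 0.5998 -0.006   0.0805] xang 102.97 z [ 0.001  0.002 -1.   ] F [-0.46  0.54 -0.02] M [ 0.016  0.028 -0.049] w 0.0498 j [ 0.28  0.74 -0.55  1.99  0.68  0.59 -0.51]
delta tool [-0.0002 -0.0022  0.003 ] rot [ 0.08 -0.11 -0.23]
```

Call:
step_arm --pt "0 -0.0025 0.003 0 0 0 0.05" --pt "0 0 0 0 0 0 0.05" --pt "0 0 0 0 0 0 0.02" --pt "0 0 0 0 0 0 0.02" --pt "0 0 0 0 0 0 0.02" --pt "0 0 0 0 0 0 0.02" --grip_force 100

```text
t: 11.7
tcp_pos: [0.5979, -0.0065, 0.0802]
tool_rot: [0.001, 0.623, 0.782, 0.002]
contact_force: [-0.7, 0.2, -5.9]
width: 0.0266
```

```bash
python3 -c "
from look import *
plan(.5977,-.0067,.0775,103.2); look('wrist','w12');st()"
```

```text
t 11.7 tcp [ 0.5979 -0.0065  0.0802] xang 102.93 z [ 0.004  0.002 -1.   ] F [-0.67  0.16 -5.88] M [ 0.177 -0.247  0.099] w 0.0266 j [ 0.28  0.74 -0.55  2.    0.68  0.59 -0.51]
delta tool [-0.0002 -0.0002  0.0027] rot [ 0.23 -0.06 -0.27]
t 11.75 tcp [ 0.5979 -0.0065  0.0802] xang 102.93 z [ 0.004  0.002 -1.   ] F [-0.2   0.06 -2.96] M [ 0.113 -0.101  0.035] w 0.027 j [ 0.28  0.74 -0.55  2.    0.68  0.59 -0.51]
```

View pics/w12.png

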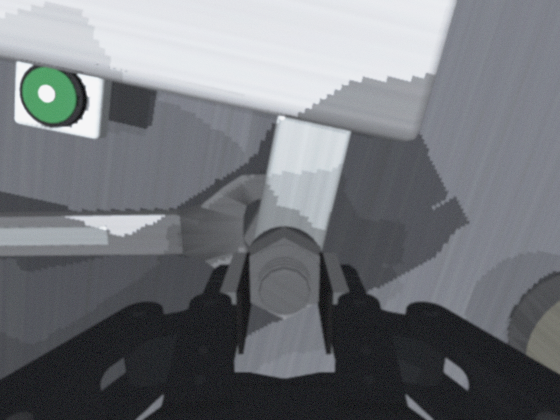

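Call:
step_arm --pt "0 0 0 0 0 3 0.02" --pt "0 0 0 0 0 4 0.02" --pt "0 0 0 0 0 4 0.02" --pt "0 0 0 0 0 4 0.02" --pt "0 0 0 0 0 3 0.02"

```text
t: 12.25
tcp_pos: [0.5975, -0.0065, 0.0802]
tool_rot: [0.0, 0.741, 0.671, 0.002]
contact_force: [0.5, -0.1, -2.9]
width: 0.0268
```

```bash
python3 -c "
from look import *
plan(.5979,-.0065,.0795,83); look('wrist','w13')"
```

```text
t 12.25 tcp [ 0.5975 -0.0065  0.0802] xang 84.3 z [ 0.003  0.002 -1.   ] F [ 0.47 -0.07 -2.94] M [ 0.084 -0.065  0.1  ] w 0.0268 j [ 0.22  0.72 -0.46  2.    0.6   0.55 -0.76]
delta tool [0.0001 0.0004 0.0007] rot [ 0.14 -0.15  1.3 ]
```

View pics/w13.png

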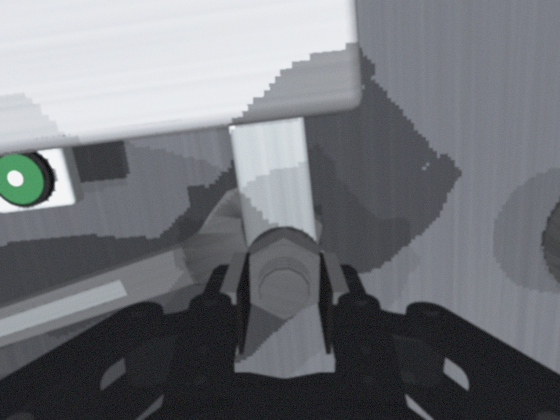

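Call:
step_arm --pt "0 0 0 0 0 2.5 0.02" --pt "0 0 0 0 0 2.5 0.02" --pt "0 0 0 0 0 0 0.02"

```text
t: 12.6
tcp_pos: [0.5974, -0.0065, 0.0802]
tool_rot: [0.0, 0.771, 0.637, 0.001]
contact_force: [-0.2, -0.7, -2.5]
width: 0.0267
```

```bash
python3 -c "
from look import *
plan(.5979,-.0065,.0795,83)"
```

```text
t 12.6 tcp [ 0.5974 -0.0065  0.0802] xang 79.16 z [ 0.002  0.002 -1.   ] F [-0.24 -0.66 -2.5 ] M [-0.064 -0.073 -0.064] w 0.0267 j [ 0.21  0.72 -0.44  2.01  0.57  0.54 -0.82]
delta tool [0.0001 0.0005 0.0007] rot [ 0.12 -0.13 -3.84]
```

Call:
step_arm --pt "0 0 0 0 0 2.5 0.02" --pt "0 0 0 0 0 2.5 0.02" --pt "0 0 0 0 0 0 0.02"

```text
t: 12.9
tcp_pos: [0.5973, -0.0065, 0.0802]
tool_rot: [-0.0, 0.797, 0.604, 0.001]
contact_force: [-0.9, -0.7, -3.7]
width: 0.0267
```

```bash
python3 -c "
from look import *
plan(.5979,-.0065,.0795,83)"
```

```text
t 12.9 tcp [ 0.5973 -0.0065  0.0802] xang 74.36 z [ 0.002  0.002 -1.   ] F [-0.93 -0.67 -3.74] M [-0.072 -0.098 -0.006] w 0.0267 j [ 0.19  0.71 -0.41  2.01  0.55  0.53 -0.88]
delta tool [0.0001 0.0006 0.0007] rot [ 0.09 -0.13 -8.64]
```

Call:
step_arm --pt "0 0 0 0 0 2.5 0.02" --pt "0 0 0 0 0 2.5 0.02" --pt "0 0 0 0 0 0 0.02"

```text
t: 13.2
tcp_pos: [0.5972, -0.0065, 0.0802]
tool_rot: [-0.0, 0.822, 0.57, 0.001]
contact_force: [-1.2, 0.6, -2.8]
width: 0.0268
```

```bash
python3 -c "
from look import *
plan(.5979,-.0065,.0795,70); look('wrist','w14'); st()"
```

```text
t 13.2 tcp [ 0.5972 -0.0065  0.0802] xang 69.53 z [ 0.002  0.002 -1.   ] F [-1.24  0.61 -2.77] M [-0.078 -0.071 -0.101] w 0.0268 j [ 0.18  0.71 -0.39  2.01  0.52  0.52 -0.94]
delta tool [0.0002 0.0006 0.0007] rot [ 0.06 -0.13 -0.47]
t 13.25 tcp [ 0.5972 -0.0064  0.0802] xang 69.59 z [ 0.002  0.002 -1.   ] F [-0.98 -0.48 -1.58] M [ 0.043 -0.007 -0.049] w 0.0269 j [ 0.18  0.71 -0.39  2.01  0.52  0.52 -0.94]
```

View pics/w14.png

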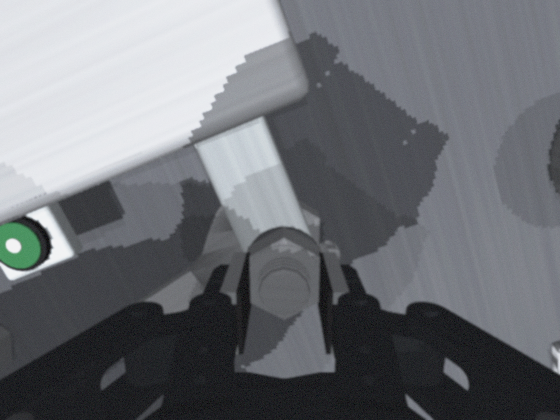

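Call:
step_arm --pt "0 0 0 0 0 2.5 0.02" --pt "0 0 0 0 0 2.5 0.02" --pt "0 0 0 0 0 0 0.02"

```text
t: 13.55
tcp_pos: [0.5971, -0.0064, 0.0802]
tool_rot: [-0.0, 0.845, 0.535, 0.001]
contact_force: [0.2, -1.1, -2.3]
width: 0.0265
```

```bash
python3 -c "
from look import *
st()"
```

```text
t 13.55 tcp [ 0.5971 -0.0064  0.0802] xang 64.63 z [ 0.002  0.002 -1.   ] F [ 0.16 -1.07 -2.3 ] M [-0.116 -0.084  0.106] w 0.0265 j [ 0.16  0.71 -0.37  2.01  0.49  0.51 -1.01]
```

Call:
step_arm --pt "0 0 0 0 0 2 0.02" --pt "0 0 0 0 0 2 0.02" --pt "0 0 0 0 0 0 0.02"

```text
t: 13.85
tcp_pos: [0.5971, -0.0064, 0.0802]
tool_rot: [-0.0, 0.864, 0.504, 0.001]
contact_force: [-0.3, 0.7, -3.0]
width: 0.0263
```

```bash
python3 -c "
from look import *
st(); look('top','t2');im=cv2.imread('pics/t2.png'); crop(im,200,170,120,120,5,'pics/ct2.png')"
```

```text
t 13.85 tcp [ 0.5971 -0.0064  0.0802] xang 60.47 z [ 0.001  0.002 -1.   ] F [-0.27  0.67 -3.03] M [-0.142 -0.004  0.212] w 0.0263 j [ 0.15  0.7  -0.35  2.01  0.47  0.51 -1.06]
```

View pics/ct2.png

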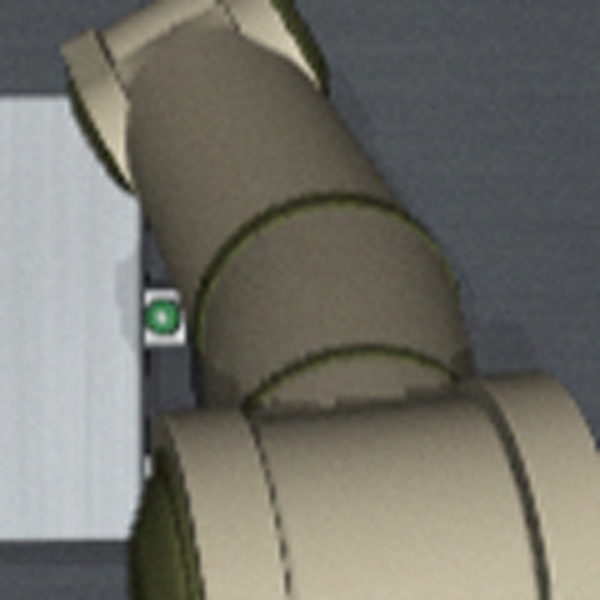

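Call:
step_arm --pt "0 0 0 0 0 2 0.02" --pt "0 0 0 0 0 0 0.02"

```text
t: 14.1
tcp_pos: [0.597, -0.0064, 0.0802]
tool_rot: [-0.0, 0.873, 0.488, 0.001]
contact_force: [-0.8, -0.9, -2.2]
width: 0.0266
```

```bash
python3 -c "
from look import *
st(); look('scene','s2');im=cv2.imread('pics/s2.png'); crop(im,200,140,150,100,5,'pics/cs2.png');st()"
```

```text
t 14.1 tcp [ 0.597  -0.0064  0.0802] xang 58.46 z [ 0.001  0.001 -1.   ] F [-0.78 -0.91 -2.2 ] M [-0.17   0.017  0.498] w 0.0266 j [ 0.14  0.7  -0.34  2.01  0.46  0.5  -1.08]
t 14.15 tcp [ 0.597  -0.0064  0.0802] xang 58.51 z [ 0.001  0.001 -1.   ] F [-0.61  0.03 -1.18] M [-0.151 -0.013  0.437] w 0.0267 j [ 0.14  0.7  -0.34  2.01  0.46  0.5  -1.08]
```

View pics/cs2.png

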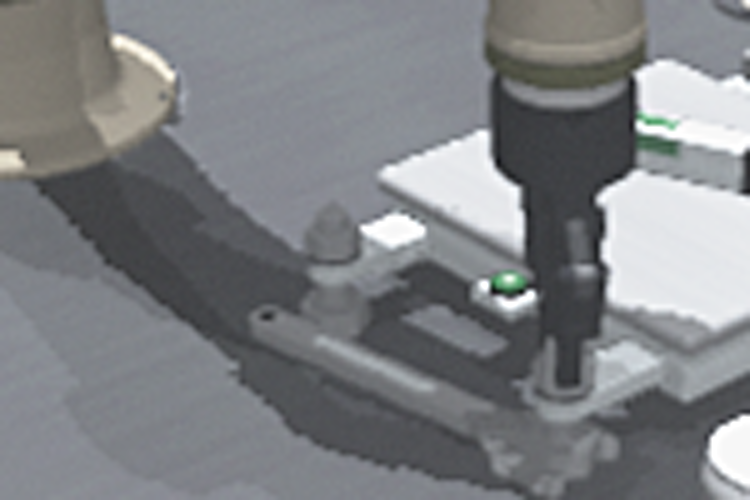

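Call:
step_arm --pt "0 0 0 0 0 1.5 0.02" --pt "0 0 0 0 0 0 0.02"

```text
t: 14.35
tcp_pos: [0.597, -0.0063, 0.0802]
tool_rot: [-0.0, 0.879, 0.477, 0.001]
contact_force: [-0.7, 0.0, -2.4]
width: 0.0265
```

```bash
python3 -c "
from look import *
st()"
```

```text
t 14.35 tcp [ 0.597  -0.0063  0.0802] xang 56.99 z [ 0.001  0.001 -1.   ] F [-0.71  0.03 -2.39] M [-0.218 -0.008  0.686] w 0.0265 j [ 0.14  0.7  -0.33  2.01  0.45  0.5  -1.1 ]
```

Call:
step_arm --pt "0 0 0 0 0 1.5 0.02" --pt "0 0 0 0 0 0 0.02"

```text
t: 14.55
tcp_pos: [0.5969, -0.0063, 0.0802]
tool_rot: [-0.0, 0.885, 0.465, 0.001]
contact_force: [-0.8, -0.6, -2.4]
width: 0.0263
```

```bash
python3 -c "
from look import *
st()"
```

```text
t 14.55 tcp [ 0.5969 -0.0063  0.0802] xang 55.45 z [ 0.001  0.001 -1.   ] F [-0.84 -0.55 -2.44] M [-0.24  -0.01   0.895] w 0.0263 j [ 0.13  0.7  -0.33  2.01  0.44  0.5  -1.12]
```

Call:
step_arm --pt "0 0 0 0 0 1 0.02" --pt "0 0 0 0 0 0 0.02" --pt "0 0 0 0 0 0 0.02" --pt "0 0 0 0 0 0 0.02"

```text
t: 14.95
tcp_pos: [0.5969, -0.0063, 0.0802]
tool_rot: [0.0, 0.889, 0.458, 0.001]
contact_force: [-0.9, -1.2, -1.9]
width: 0.0268
```

```bash
python3 -c "
from look import *
st();look('scene','s3');im=cv2.imread('pics/s3.png'); crop(im,200,140,150,100,5,'pics/cs3.png');st()"
```

```text
t 14.95 tcp [ 0.5969 -0.0063  0.0802] xang 54.46 z [ 0.001  0.    -1.   ] F [-0.93 -1.22 -1.9 ] M [-0.191  0.054  1.091] w 0.0268 j [ 0.13  0.7  -0.32  2.01  0.44  0.5  -1.13]
t 15.0 tcp [ 0.5969 -0.0063  0.0802] xang 54.46 z [ 0.001  0.001 -1.   ] F [ 0.09 -0.23 -2.21] M [-0.211  0.009  1.079] w 0.0264 j [ 0.13  0.7  -0.32  2.01  0.44  0.5  -1.13]
```

View pics/cs3.png

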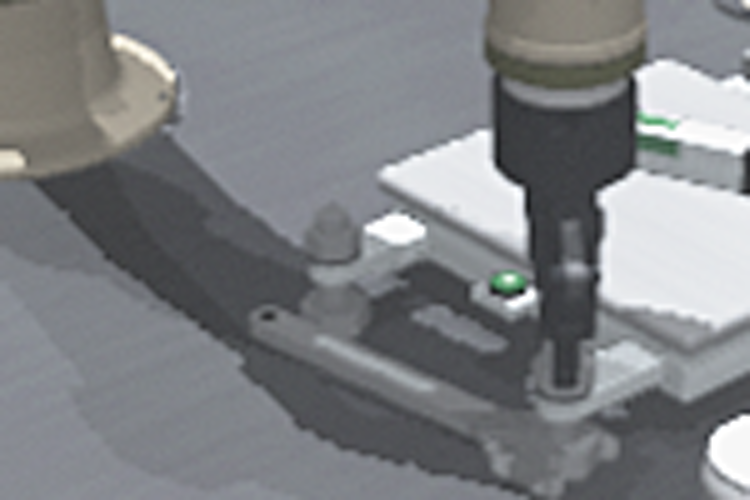

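Call:
step_arm --pt "0 0 0 0 0 0 0.05" --pt "0 0 0 0 0 0 0.05" --pt "0 0 0 0 0 0 0.05" --pt "0 0 -0.02 0 0 0 0.05" --pt "0 0 -0.04 0 0 0 0.05" --pt "0 0 -0.045 0 0 0 0.05" --pt "-0.035 0.02 -0.03 0 0 4 0.05" --pt "-0.035 0.02 -0.02 0 0 8 0.05" --pt "0 0 0 0 0 8 0.05" --pt "0 0 0 0 0 8 0.05" --pt "0 0 0 0 0 0 0.05"

```text
t: 16.1
tcp_pos: [0.5869, -0.0896, 0.2435]
tool_rot: [-0.001, 0.977, 0.215, 0.004]
contact_force: [0.2, -0.5, 0.6]
width: 0.05
```

```bash
python3 -c "
from look import *
st();look('wrist','w20')"
```

```text
t 16.1 tcp [ 0.5869 -0.0896  0.2435] xang 24.79 z [ 0.007  0.004 -1.   ] F [ 0.24 -0.47  0.58] M [ 0.013  0.035 -0.008] w 0.05 j [ 0.28  0.47 -0.32  1.91  0.19  0.79 -1.28]
```

View pics/w20.png

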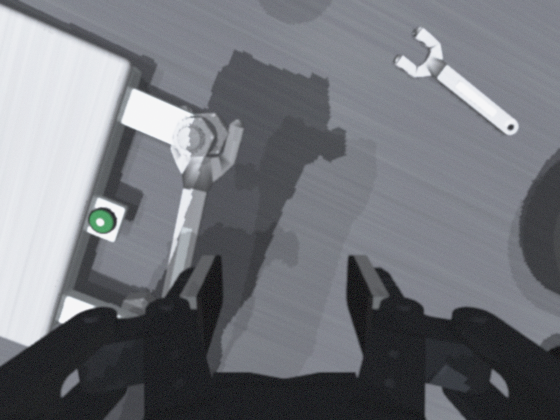

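Call:
step_arm --pt "-0.03 -0.01 -0.03 0 0 4 0.05" --pt "-0.04 0 -0.03 0 0 4 0.05" --pt "-0.02 0 -0.03 0 0 0 0.05" --pt "0 0 0 0 0 0 0.05" --pt "0 0 0 0 0 0 0.05"

```text
t: 16.65
tcp_pos: [0.4959, -0.1117, 0.3327]
tool_rot: [-0.003, 0.988, 0.157, 0.002]
contact_force: [-0.1, 0.9, -0.2]
width: 0.0498
```

```bash
python3 -c "
from look import *
st();look('wrist','w21');im=cv2.imread('pics/w21.png'); crop(im,130,70,110,170,3.5,'pics/c21.png'); crop(im,150,60,90,70,8,'pics/c22.png')"
```

```text
t 16.65 tcp [ 0.4959 -0.1117  0.3327] xang 18.12 z [ 0.003  0.006 -1.   ] F [-0.14  0.87 -0.23] M [ 0.038 -0.069  0.025] w 0.0498 j [ 0.37  0.26 -0.32  1.98  0.1   0.91 -1.26]
```

View pics/w21.png

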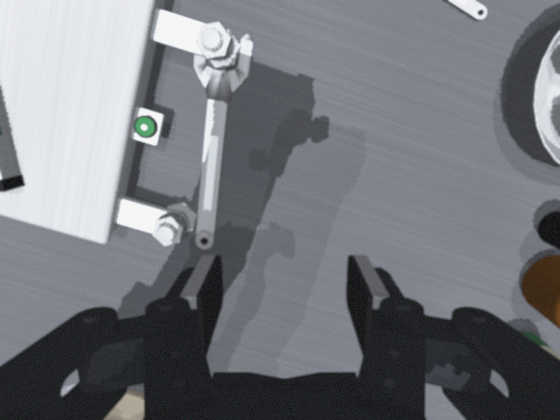

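View pics/c22.png

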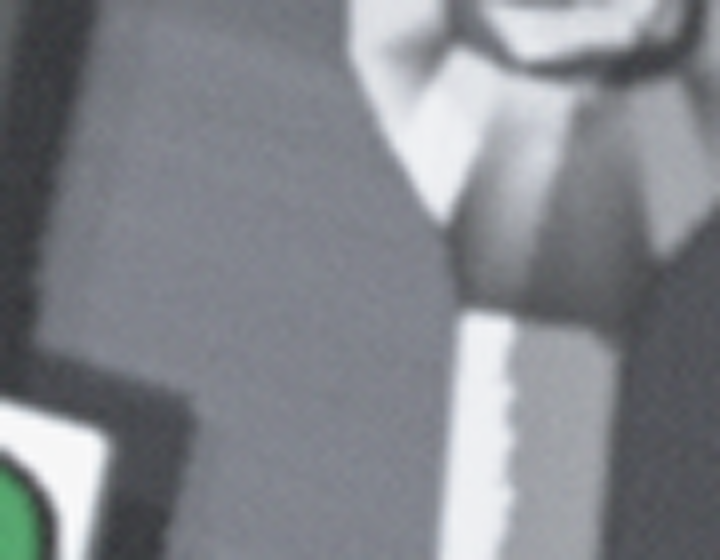

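```bash
python3 -c "
from look import *
im=cv2.imread('pics/w21.png'); crop(im,150,180,80,75,8,'pics/c23.png');crop(im,180,15,90,65,8,'pics/c24.png')
c=load('w21')
g=lambda u,v: onz(c,150+u/8,60+v/8,.01)[:2]*1000
a=(g(452,330)+g(616,345))/2; print('handle start',a,np.linalg.norm(g(452,330)-g(616,345)))
e=onz(c,204,240,.01)[:2]*1000; print('hole',e); d=a-e; print(np.degrees(np.arctan2(d[1],d[0])),np.linalg.norm(d)); u=d/np.linalg.norm(d); print('jaw',a+57*u)
"
```

```text
handle start [541.19586432 -16.38685098] 23.298265916445324
hole [376.81989912 -45.41732678]
10.015738451676244 166.91982046079625
jaw [597.32718528  -6.47348589]
```

View pics/c23.png

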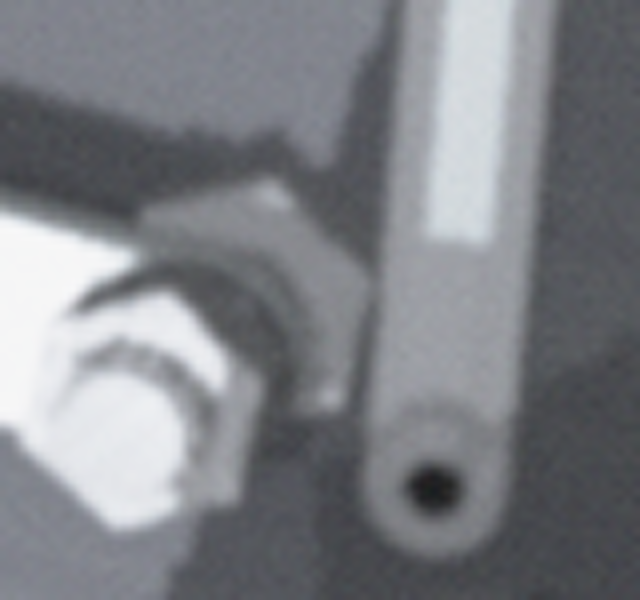

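View pics/c24.png

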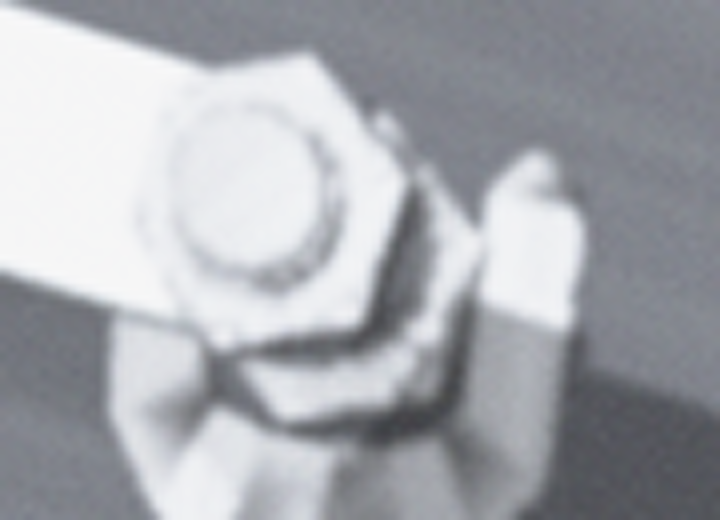

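```bash
python3 -c "
from look import *
st(); print(robot.hand_in()); st()"
```

```text
t 16.7 tcp [ 0.4962 -0.1116  0.3327] xang 18.12 z [ 0.002  0.006 -1.   ] F [ 0.62  0.22 -0.31] M [ 0.036 -0.035 -0.03 ] w 0.0501 j [ 0.37  0.26 -0.32  1.98  0.1   0.91 -1.26]
the job is handed in; nothing more can be done
None
the job is handed in; nothing more can be done
```

The foot is locked and the job is handed in, at 16.7 s of the 67 s allowed. The hand-in gave no verdict, so what follows rests on my own checks.

- **Spanner:** I gripped the large spanner on its handle and slid it fully home onto the front right foot's hex, meeting no side force. I then let go of it, with the handle running outside the neighbouring foot.
- **Jam nut:** I turned the nut about 48° clockwise, and the wrist torque rose steadily to 1.09 N m and held there. That is inside the 0.7 to 1.5 N m window and works out to about 5 N on the neighbouring foot. Then I let go and backed off.
- **Last look:** The jaw is within about 1 mm of the screw's axis. The handle swung from about 14° to 10° and stands at the neighbouring foot, touching it as far as the picture shows. From that I infer the foot turned about 10°, well under 28°; I did not measure the foot's own angle.
- **Surroundings:** The gripper is clear of everything. I did not compare the bystanders' positions before and after, but the arm met no unexpected contact.

No check failed. My position readings from different views disagreed by 1 to 2 mm, so I trusted the close-up wrist views for the fit.

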